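# Open the over-centre hold-down and square two crate boards in the corner jig

## Task

Swing the jig's counterweighted yellow hold-down arm up past its balance point so that it stays open by itself. Then lay the loose lid board (do not drop it), batten up, on top of the plain board in the jig, their long sides together, and push both boards square and flush against the two corner fences. Leave the arm open, let go of everything, and leave the vase, jar, cup and tape roll where they stand.

Things in the scene. Friction and masses are not known exactly. Their poses are not given: they have to be found in the camera images.
- jig: Fixed grey squaring jig, yaw within 0.3 rad of the robot's axes (+x away from it). Origin: on the bench, under the centre of the boards' squared place: a board flush with both fences has its centre at x=0, y=0, its 140 mm side along x. Box-shaped base x -120..+145, y -110..+90 mm, 50 mm high (top at z=50). Open on its -x and -y sides, where the boards' edges can be pushed.
- corner (a point): Inner corner of the two fences at the top of the base (jig x=+70, y=+60, z=50 mm; axes as the jig). Both aluminium fences are 12 mm thick and 30 mm high. The back fence faces -x and runs 153 mm to -y; the side fence faces -y and runs 163 mm to -x. A squared board lies 0 to 140 mm to -x and 0 to 120 mm to -y of it.
- hinge (a point): Hinge axis (along jig y) of the hold-down arm, at jig x=+100, y=0, z=108 mm, on a dark steel tower behind the back fence, 36 mm (x) by 46 mm (y), top at z=126 mm. At rest the steel counterweight (60 mm across, 40 mm wide) stands 75 mm above the hinge; opened, it lies level behind it.
- hold_arm (a joint): Angle of the yellow hold-down arm (rad): 0 shut, its 175 mm beam level over the boards from the hinge to -x, its rubber foot (30 mm wide, jig x=-40) ending at z=74 mm and blocking their place; grows as it swings up and over to +x; 1.95 = open against its stop. Gravity shuts it below about 0.7 rad and swings it fully open above about 0.75. Pushing the red bar takes about 2 to 4 N.
- push_bar (a point): Centre of the red push bar fixed to the hold-down arm: round, 16 mm thick, 96 mm long, parallel to jig y. At joint 0 it is at jig x=+15, z=193 mm, free on its -x side. It swings on a 120 mm radius about the hinge, starting 45 degrees above level on the -x side: it rises and moves to +x; at joint 1.1 it is at about x=+137, z=222 mm.
- base_board: Plain plywood board 140 x 120 x 9 mm (x, y, z), about 0.11 kg, loose, flat on top of the jig's base but 14 to 32 mm short of both fences (measured at its middle) and up to 0.1 rad askew. Origin: centre of its underside.
- lid_board: Plywood lid board 140 x 120 x 9 mm (x, y, z), about 0.16 kg, lying flat on the bench at any yaw within 0.6 rad of the robot's x axis. Origin: centre of its underside. On its top, centred, a dark wooden batten 80 mm (along x) x 22 mm (along y) x 28 mm high (from z=9 to z=37 mm): grip it across its 22 mm width. Either way round (half a turn) is right.
- vase: Blue ceramic vase, 200 mm tall, 76 mm across, standing; origin under its centre. Leave alone.
- jar: Green lidded jar, 110 mm tall, 62 mm across; origin under its centre. Leave alone.
- cup: White cup, 85 mm tall, 72 mm across; origin under its centre. Leave alone.
- tape_roll: Yellow tape roll lying flat, 100 mm across, 48 mm high; origin under its centre. Leave alone.
There are look-alikes about, which are no part of the job. What is meant by the base_board is not orange, and is the smaller of those in its own colour. Several things have the shape of the lid_board; the one meant has the colours described above.

How it is judged:
By the outcome, as a careful person would: the job done as asked, in the order asked, and still so for the second after the job is handed in, with the robot touching nothing.
It also fails if it takes over 72 s, if anything falls off the work surface, if the arm or the gripper's body presses on something with over 40 N, if the wrist force passes 120 N, or if a joint passes its speed limit or range.

## Robot

A 6-joint arm with a two-finger parallel gripper is mounted at the origin on the work surface. World frame = base frame: x ahead of the robot, y to its left, z up, the work surface at z = 0. Lengths are in m, angles in rad, forces in N, time in s.
With the tool pointing down it reaches from about 0.275 to 0.725 m from the base axis. Payload 5.6 kg.
Tool frame: the origin (TCP) lies at the very end of the fingers, on their centre line; the grasp point (between the pads) lies 19 mm behind it; y points along the fingers, z is the direction in which the jaws open and shut, and the axes are right-handed (so a half turn about y gives the same grasp; the last joint's range is limited). The gripper opens to 85 mm and grips with 20 to 120 N. Pads are 22 mm wide; open, the fingers measure 114 mm over their backs; the gripper's body (76 mm by 85 mm) begins 54 mm behind the grasp point. The pads swing forward as they close: fully open they stand 13 mm farther back than shut.
Start: joints at [-0.905, 0.255, 0.108, 0, -1.424, -0.285], TCP at [0.204, -0.511, 0.231] pointing down, gripper open.
Joint ranges: [-2.95, 2.95], [-1.21, 1.97], [-1.09, 1.5], [-2.87, 1.71], [-2.94, -0.07], [-3.05, 3.05]. Speed limits (rad/s): [2.57, 2.57, 3.14, 3.14, 3.14, 3.14].

## Interface

Orientations are given as a rotation vector (axis times angle).
In Python, from bench import robot, imaging, recognise, trace, mark_of gives the robot as it stands.
- The arm moves only by the tool servo_tool, never from a script. Its argument "motion" is a list of rows, each a list of 6 numbers: the shift along the world's x, y, z in m, then the turn, a rotation vector about the world's x, y, z in rad. In form: [[dx, dy, dz, rx, ry, rz], ...]. A call has 1 to 20 rows; each row shifts and turns the pose as measured when the row begins; what a row does not reach is not made up. A row lasts 1/8 s, in which the tool goes at most 62.5 mm and 10.7 degrees, less where a joint would pass 70% of its speed; a pose out of reach is approached as far as the arm can. A call is refused whole if a number of a shift passes 0.0625 or a number of a turn 0.188, either way. A call with a gripper value outside its range is refused whole. "jaw" is the closure in counts, from 0 (fully open) to 255 (shut), set as the call begins (left out, the last holds). The fingers move at their own pace and stop on an object; "grip_force" is the grip in N (left out, the last holds). Time passes only in rows, so rows that do not move let the fingers close. It gives the time, the measured TCP pose, the force and the opening at its end, in the units of the state.
- robot.get_obs(): the state, without advancing time (a new reading comes with each control period).
- imaging.read_camera(name): name is "scene" or "top" or "wrist"; returns the picture (420x560x3 uint8, red, green, blue); there is no depth.
- imaging.get_calibration(name): a dict with "K" (3x3 intrinsics, pixels), "extrinsics" (4x4, takes a point from camera to world coordinates); the wrist camera has in their place "tool_from_camera" (4x4, takes a point from camera to tool coordinates, whose origin is the TCP and whose axes are the tool frame's). Camera axes: x right, y up, looking along -z (the intrinsics and any distortion apply to the point x, -y, -z); pixel columns grow to the right and rows downward; lengths in m; the calibration is good to about 2 mm. A picture is of the moment at which its call begins: read the wrist's pose just before it. get_calibration takes no time and is no camera call.
- robot.sign_off(): hands the job in, once; it reports no verdict.
Trained networks look in the newest picture that a camera, given by its name, has taken for a name from the list of things; names that differ only in an ending like _2 or _b are one class to them, and where a whole thing is asked for, a point or a joint stands for the part that bears it (a point fixed in the world has none). Each returns a list of dicts, best first, with "p" (0 to 1); they miss things now and then, are a little off and sometimes report something else, mostly with a low value. They report only what shows in the picture. A call takes as long as a camera call. They do not tell look-alikes from the thing itself.
- recognise(camera, name): "bbox" ([left, top, width, height] in pixels, round what is visible of it).
- trace(camera, name): "mask" (420x560 bool, what is visible of it) and "bbox" ([left, top, width, height] in pixels, round what is visible of it).
- mark_of(camera, name): "pixel" ([column, row] in pixels: a listed point, or the origin of a listed thing).
The state is a dict: "time": time; "qpos": joint angles; "joint_velocities": joint speeds; "joint_efforts": joint torques, N m; "position": TCP position; "tool_rot": TCP orientation; "force": force on the tool from outside, world axes, zero at the start; "torque": the same for the moment, N m; "opening": finger opening in m.
Only numpy, scipy, OpenCV 4.12 (cv2) and the standard library are available. Lean on these libraries where they do the work, as an engineer would, in place of code of your own. Each camera call takes 0.05 s, during which the arm holds its last target. There are 200 camera calls.

## Working session

There is one attempt and no reset: what is moved stays moved. The work goes in short steps, Python scripts to look and compute and a tool call to move; the robot and the scene stay as the last step left them, time stands still between calls to the robot, and variables do not carry over. Pictures are saved under pics/ and viewed, about 8 in all and at most 12, crops included, and the job is handed in when it is done.

Besides the shell and the picture viewer there is one more tool, called after "Call:" as a command line: name --pt "numbers of a row" for each row, then --argument value for the rest. servo_tool: Moves the arm, as the interface text tells. Its arguments: {"type":"object","properties":{"motion":{"type":"array","items":{"type":"array","items":{"type":"number"}}},"jaw":{"type":"number"},"grip_force":{"type":"number"}},"required":["motion"]}

```bash
mkdir -p pics; ls
python3 - <<'E'
from bench import robot, imaging, recognise, trace, mark_of
import cv2,numpy as np
o=robot.get_obs(); print({k:np.round(v,3).tolist() for k,v in o.items()})
for c in ["scene","top"]:
    im=imaging.read_camera(c); cv2.imwrite(f"pics/{c}0.png",im[:,:,::-1])
    k=imaging.get_calibration(c); print(c,np.round(k["K"],1).tolist(),np.round(k["extrinsics"],3).tolist(),[q for q in k])
    for n in ["jig","corner","hinge","push_bar","base_board","lid_board","vase","jar","cup","tape_roll"]:
        print(n,[(np.round(d["pixel"]).tolist(),round(d["p"],2)) for d in mark_of(c,n)][:4])
k=imaging.get_calibration("wrist");print({a:np.round(b,3).tolist() if not isinstance(b,str) else b for a,b in k.items()})
E
```

```text
pics
{'time': 0.0, 'qpos': [-0.905, 0.256, 0.107, -0.0, -1.424, -0.285], 'joint_velocities': [0.0, -0.001, 0.0, 0.0, 0.001, -0.0], 'joint_efforts': [0.001, -38.662, 23.793, 5.365, -0.006, -0.0], 'position': [0.204, -0.51, 0.23], 'tool_rot': [-1.548, -0.298, 0.299], 'force': [-0.222, 0.711, 0.92], 'torque': [0.042, -0.01, 0.072], 'opening': 0.085}
scene [[399.5, 0.0, 276.5], [0.0, 399.5, 210.2], [0.0, 0.0, 1.0]] [[0.284, -0.731, 0.621, 1.297], [0.959, 0.215, -0.186, -0.24], [0.003, 0.648, 0.762, 1.141], [0.0, 0.0, 0.0, 1.0]] ['K', 'extrinsics']
jig [([333.0, 234.0], 0.76), ([218.0, 266.0], 0.27)]
corner [([359.0, 240.0], 0.61)]
hinge [([343.0, 233.0], 0.96)]
push_bar [([342.0, 197.0], 0.77)]
base_board [([272.0, 223.0], 0.73), ([334.0, 221.0], 0.68), ([407.0, 225.0], 0.62)]
lid_board [([146.0, 298.0], 0.76), ([219.0, 265.0], 0.66)]
vase [([297.0, 274.0], 0.92)]
jar [([246.0, 290.0], 0.98)]
cup [([274.0, 225.0], 0.9)]
tape_roll [([191.0, 245.0], 0.85)]
top [[402.9, 0.0, 274.8], [0.0, 402.9, 212.3], [0.0, 0.0, 1.0]] [[0.0, 0.998, -0.069, 0.401], [-1.0, -0.001, -0.008, -0.008], [-0.008, 0.069, 0.998, 1.367], [0.0, 0.0, 0.0, 1.0]] ['K', 'extrinsics']
jig [([198.0, 177.0], 0.61), ([216.0, 201.0], 0.58)]
corner [([201.0, 179.0], 0.57)]
hinge [([213.0, 168.0], 0.63), ([321.0, 163.0], 0.22)]
push_bar [([207.0, 190.0], 0.82)]
base_board [([140.0, 194.0], 0.86), ([177.0, 279.0], 0.79), ([216.0, 206.0], 0.55)]
lid_board [([339.0, 196.0], 0.98), ([413.0, 183.0], 0.58)]
vase [([272.0, 162.0], 0.66)]
jar [([320.0, 166.0], 0.64)]
cup [([274.0, 234.0], 0.89)]
tape_roll [([363.0, 230.0], 0.7)]
{'K': [[366.162, 0.0, 275.783], [0.0, 366.162, 205.759], [0.0, 0.0, 1.0]], 'tool_from_camera': [[-0.001, -0.95, -0.312, -0.079], [0.001, 0.312, -0.95, -0.143], [1.0, -0.001, 0.001, -0.0], [0.0, 0.0, 0.0, 1.0]]}
```

View pics/top0.png

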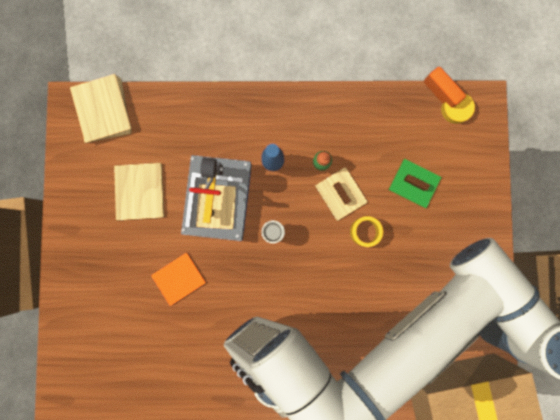

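View pics/scene0.png

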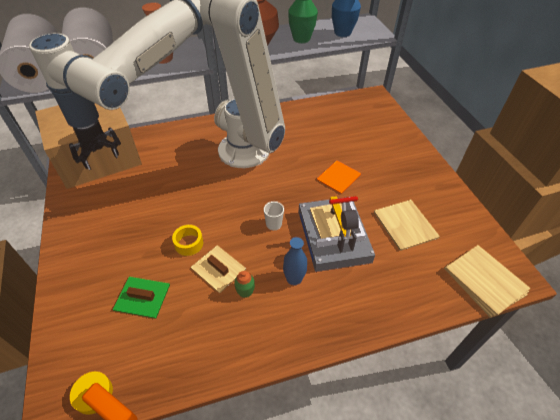

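The lid candidates are the plywood board with dark batten (340,193) and the green board (414,183); I choose the plywood one. The base board candidates are the one in the jig (217,207), the larger plywood (139,192), the stack (100,108) and the orange (178,279); I choose the one in the jig. The red bar is at (205,191) in the top view.

```bash
cat > h.py <<'E'
from bench import robot, imaging, recognise, trace, mark_of
import cv2,numpy as np
from scipy.spatial.transform import Rotation as R
def cam(c,obs=None):
    k=imaging.get_calibration(c)
    if c!="wrist": return k["K"],k["extrinsics"]
    o=obs or robot.get_obs(); T=np.eye(4); T[:3,:3]=R.from_rotvec(o["tool_rot"]).as_matrix(); T[:3,3]=o["position"]
    return k["K"],T@k["tool_from_camera"]
def ray(px,KE):
    K,E=KE; px=np.atleast_2d(px).astype(float)
    d=np.c_[(px[:,0]-K[0,2])/K[0,0],-(px[:,1]-K[1,2])/K[1,1],-np.ones(len(px))]
    return E[:3,3],d@E[:3,:3].T
def onz(px,z,KE):
    o,d=ray(px,KE); return o+d*((z-o[2])/d[:,2])[:,None]
def proj(P,KE):
    K,E=KE; p=(np.atleast_2d(P)-E[:3,3])@E[:3,:3]; 
    return np.c_[K[0,2]+K[0,0]*p[:,0]/-p[:,2],K[1,2]-K[1,1]*p[:,1]/-p[:,2]]
def tri(pa,ca,pb,cb):
    o1,d1=ray(pa,ca);o2,d2=ray(pb,cb);d1=d1[0];d2=d2[0]
    s=np.linalg.lstsq(np.c_[d1,-d2],o2-o1,rcond=None)[0]
    a=o1+s[0]*d1;b=o2+s[1]*d2; return (a+b)/2,np.linalg.norm(a-b)
def rect(mask,z,KE):
    c=max(cv2.findContours(mask.astype(np.uint8),cv2.RETR_EXTERNAL,cv2.CHAIN_APPROX_NONE)[0],key=cv2.contourArea)[:,0]
    W=onz(c,z,KE)[:,:2]
    r=cv2.minAreaRect((W*1000).astype(np.float32)); return np.round(r[0],1),np.round(r[1],1),round(r[2],1)
E
python3 - <<'E'
from h import *
T=cam("top");S=cam("scene")
for c,KE in(("top",T),("scene",S)):
    imaging.read_camera(c)
    for n,z in(("lid_board",.009),("jig",.05),("base_board",.059),("push_bar",.193)):
        for d in trace(c,n)[:4]: print(c,n,round(d["p"],2),d["bbox"],rect(d["mask"],z,KE))
print("bar",tri([206,191],T,[343,200],S))
print("bar ends",tri([191,190],T,[330,202],S),tri([221,192],T,[357,199],S))
print("corner",onz([201,179],.05,T),onz([359,240],.05,S))
print("hinge",tri([213,168],T,[343,233],S))
for n,a,b in(("vase",[272,162],[297,274]),("jar",[320,166],[246,290]),("cup",[274,234],[274,225]),("tape",[363,230],[191,245])): print(n,onz(a,0,T)[0],onz(b,0,S)[0])
im=imaging.read_camera("top")[140:255,170:270]; im2=imaging.read_camera("scene")[180:280,280:400]
a=cv2.resize(im[:,:,::-1],None,fx=4.5,fy=4.5,interpolation=cv2.INTER_CUBIC)
b=cv2.resize(im2[:,:,::-1],(350,292),interpolation=cv2.INTER_CUBIC)
c=np.zeros((a.shape[0],350,3),np.uint8); c[:292]=b
cv2.imwrite("pics/crop1.png",np.hstack([a,c]))
E
```

```text
top lid_board 0.78 [388.2, 164.3, 51.2, 42.6] (array([ 593.7, -468.2]), array([144.2, 126.2]), 62.8)
top lid_board 0.61 [316.4, 170.2, 50.1, 47.9] (array([ 559.1, -219.4]), array([144. , 125.2]), 32.1)
top jig 0.76 [180.1, 152.6, 71.9, 91.5] (array([539.1, 196.7]), array([204.2, 267.4]), 83.6)
top base_board 0.91 [115.2, 165.0, 49.5, 53.1] (array([559.3, 449.7]), array([182.1, 155.9]), 3.5)
top base_board 0.62 [152.1, 254.2, 55.1, 46.4] (array([278. , 315.4]), array([117.9, 139.2]), 31.6)
top push_bar 0.63 [189.8, 154.7, 29.3, 66.1] (array([551.3, 205.4]), array([ 88. , 183.4]), 72.9)
scene lid_board 0.89 [116.4, 276.1, 51.7, 43.1] (array([ 595.9, -471.1]), array([145.4, 124.3]), 62.9)
scene lid_board 0.88 [192.5, 244.9, 53.2, 51.5] (array([ 559.8, -222.6]), array([148.5, 123.4]), 33.0)
scene jig 0.85 [297.8, 195.8, 76.4, 78.1] (array([547.6, 197.9]), array([224.7, 306.7]), 83.6)
scene jig 0.74 [232.9, 272.8, 24.5, 28.0] (array([ 669.1, -156.7]), array([62.4, 91.9]), 75.6)
scene jig 0.16 [330.1, 195.7, 30.1, 45.2] (array([496.4, 246. ]), array([ 98.3, 189.6]), 66.1)
scene base_board 
[... 416 characters left out ...]
42481 , 0.19554753]), np.float64(0.0022409522395354592))
bar ends (array([0.53789967, 0.20757408, 0.1903589 ]), np.float64(0.08159760200288983)) (array([0.5564184 , 0.19738438, 0.21279983]), np.float64(0.08710774368798956))
corner [[0.60186353 0.24640719 0.05      ]] [[0.61235235 0.25563223 0.05      ]]
hinge (array([0.62251257, 0.18868481, 0.12803941]), np.float64(0.011733504820865782))
vase [0.6680053  0.01283391 0.        ] [0.65091534 0.02457838 0.        ]
jar [ 0.65388933 -0.15159466  0.        ] [ 0.66104847 -0.15100112  0.        ]
cup [0.42130528 0.00593212 0.        ] [0.43170707 0.00934908 0.        ]
tape [ 0.43479638 -0.29532055  0.        ] [ 0.43535713 -0.2934568   0.        ]
```

View pics/crop1.png

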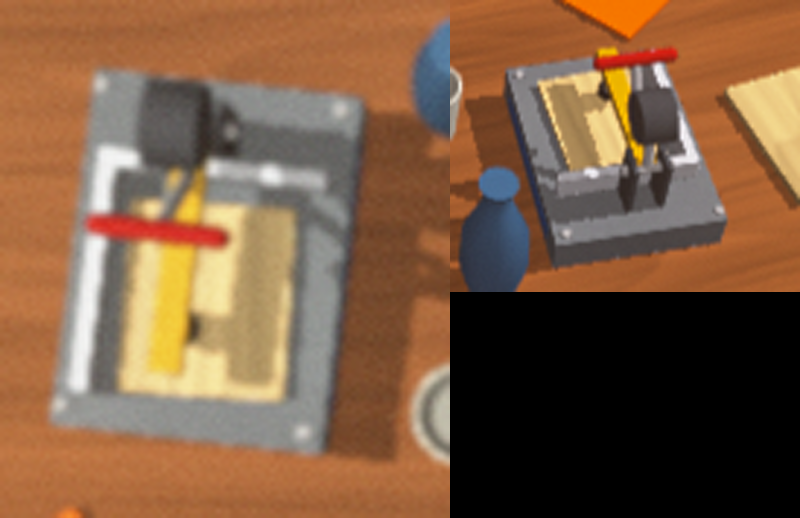

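The crop shows the jig with the arm shut, the red bar from (88,224) to (225,238), and the small plywood base board short of both fences. Next I work out the jig pose and the tool axes.

Run:
```python
from h import *
T=cam("top")
c=np.array([[97,70],[365,97],[322,452],[50,425]])/4.5+[170,140]
W=onz(c,.05,T)[:,:2]; J=np.array([[145,90],[145,-110],[-120,-110],[-120,90]])/1000
A=J-J.mean(0);B=W-W.mean(0)
yaw=np.arctan2((A[:,0]*B[:,1]-A[:,1]*B[:,0]).sum(),(A*B).sum())
r=np.array([[np.cos(yaw),-np.sin(yaw)],[np.sin(yaw),np.cos(yaw)]])
o=W.mean(0)-r@J.mean(0); print("yaw",yaw,"o",o,"res",(J@r.T+o-W)*1000)
bar=proj(np.c_[[(r@p+o) for p in np.array([[.015,.048],[.015,-.048]])],[.193,.193]],T); print("bar px crop",(bar-[170,140])*4.5)
bc=np.array([[130,203],[297,205],[287,402],[118,393]])/4.5+[170,140]
print("base board jig",(onz(bc,.059,T)[:,:2]-o)@r)
ob=robot.get_obs(); print(R.from_rotvec(ob["tool_rot"]).as_matrix().round(3))
for p in([-.02,-.036],[.13,-.036],[-.1,0]): print(p,r@p+o)
```

```text
yaw -0.11031524416885326 o [0.52836308 0.20642887] res [[ 2.14241487  1.1647041 ]
 [ 0.55294845 -0.02408469]
 [-2.57192541 -0.98774484]
 [-0.12343791 -0.15287457]]
bar px crop [[ 87.32657457 223.34732539]
 [233.18243279 239.3085929 ]]
base board jig [[ 0.04669774  0.05035506]
 [ 0.05849912 -0.07072417]
 [-0.08448369 -0.08025405]
 [-0.09145988  0.04197803]]
[[ 0.928  0.    -0.372]
 [ 0.372  0.     0.928]
 [ 0.    -1.     0.   ]]
[-0.02, -0.036] [0.50452135 0.17284953]
[0.13, -0.036] [0.65360957 0.15633579]
[-0.1, 0] [0.42897093 0.21743804]
```

Call:
servo_tool --pt "0.023 0.055 0.012 0 0 -0.12" --pt "0.023 0.055 0.012 0 0 -0.12" --pt "0.023 0.055 0.012 0 0 -0.12" --pt "0.023 0.055 0.012 0 0 -0.13" --pt "0.023 0.055 0.012 0 0 0" --pt "0.023 0.055 0.012 0 0 0" --pt "0.023 0.055 0.012 0 0 0" --pt "0.023 0.055 0.012 0 0 0" --pt "0.023 0.055 0.012 0 0 0" --pt "0.023 0.055 0.012 0 0 0" --pt "0.023 0.055 0 0 0 0" --pt "0.023 0.055 0 0 0 0" --pt "0 0 0 0 0 0" --jaw 255

```text
time: 3.32
position: [0.4823, 0.1685, 0.3534]
tool_rot: [-1.564, 0.091, -0.1]
force: [-0.2, 0.9, 0.1]
opening: -0.0
```

```bash
cat > look.py <<'E'
import sys
from h import *
o=robot.get_obs(); im=imaging.read_camera("wrist"); cv2.imwrite(f"pics/{sys.argv[1]}.png",im[:,:,::-1])
M=R.from_rotvec(o["tool_rot"]).as_matrix(); print(o["time"],np.round(o["position"],4),np.round(M,3).tolist(),np.round(o["force"],1),np.round(o["opening"],3),np.round(o["qpos"],2))
np.savez("pics/"+sys.argv[1],p=o["position"],r=o["tool_rot"])
E
python3 look.py w1
```

```text
3.325 [0.4823 0.1685 0.3534] [[0.993, 0.006, 0.121], [-0.121, 0.004, 0.993], [0.005, -1.0, 0.005]] [-0.2  0.9  0.1] -0.0 [ 0.64  0.17  0.3   0.   -1.7  -2.34]
```

View pics/w1.png

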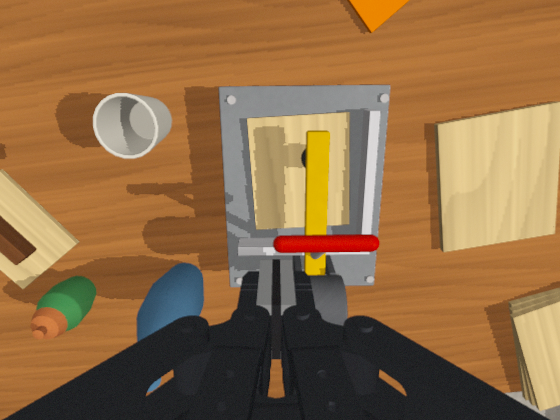

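The wrist view shows the jig base corners at (220,88), (390,86), (375,286) and (231,288), the red bar from (276,244) to (378,243), and the base board at (247,119)-(350,112)-(349,228)-(256,230).

```bash
cat >> h.py <<'E'
def fit(W,J):
    A=J-J.mean(0);B=W-W.mean(0)
    yaw=np.arctan2((A[:,0]*B[:,1]-A[:,1]*B[:,0]).sum(),(A*B).sum())
    r=R.from_euler("z",yaw).as_matrix()[:2,:2]
    return yaw,W.mean(0)-r@J.mean(0),r
def wk(n):
    z=np.load(f"pics/{n}.npz"); return cam("wrist",{"position":z["p"],"tool_rot":z["r"]})
E
python3 - <<'E'
from h import *
KE=wk("w1")
J=np.array([[-120,-110],[-120,90],[145,90],[145,-110]])/1000
W=onz([[220,88],[390,86],[375,286],[231,288]],.05,KE)[:,:2]
yaw,o,r=fit(W,J);print(yaw,o,((J@r.T+o-W)*1000).round(1))
print("bar",proj(np.c_[np.array([[.015,-.048],[.015,.048]])@r.T+o,[.193]*2],KE))
print("board",((onz([[247,119],[350,112],[349,228],[256,230]],.059,KE)[:,:2]-o)@r*1000).round(1))
E
```

```text
-0.10742319748012505 [0.53088875 0.21005222] [[-0.4 -1.3]
 [-0.6  1.7]
 [ 0.4 -0.1]
 [ 0.5 -0.2]]
bar [[274.15765465 245.32694664]
 [380.19541729 243.78527229]]
board [[-85.1 -78.1]
 [-91.3  41.7]
 [ 53.7  47.7]
 [ 54.6 -71.9]]
```

Call:
servo_tool --pt "0.005 0.003 0 0.133 -0.0145 0" --pt "0.005 0.003 0 0.133 -0.0145 0" --pt "0.0045 0.003 0 0.134 -0.0145 0" --pt "0 0 -0.055 0 0 0" --pt "0 0 -0.055 0 0 0" --pt "0 0 -0.05 0 0 0" --pt "0 0 -0.012 0 0 0" --pt "0 0 0 0 0 0"

```text
time: 4.38
position: [0.4965, 0.1679, 0.1865]
tool_rot: [-1.147, 0.06, -0.129]
force: [-0.5, 0.1, -0.1]
opening: 0.0004
```

Call:
servo_tool --pt "0 0.009 -0.008 0 0 0" --pt "0.015 -0.0016 0 0 0 0" --pt "0.012 -0.0013 0.003 0 0 0" --pt "0.011 -0.0012 0.008 0 0 0" --pt "0.011 -0.0012 0.007 0 0 0" --pt "0.011 -0.0012 0.006 0 0 0" --pt "0.011 -0.0012 0.005 0 0 0" --pt "0.011 -0.0012 0.004 0 0 0" --pt "0.011 -0.0012 0.003 0 0 0" --pt "0.011 -0.0012 0.002 0 0 0" --pt "0.011 -0.0012 0.001 0 0 0"

```text
time: 5.75
position: [0.616, 0.1691, 0.2321]
tool_rot: [-1.142, 0.047, -0.127]
force: [0.7, 1.0, -0.9]
opening: -0.0003
```

```bash
python3 look.py w2;python3 - <<'E'
from h import *
im=imaging.read_camera("scene");T=cam("scene");print([(d["pixel"],d["p"]) for d in mark_of("scene","push_bar")])
w=cv2.imread("pics/w2.png");s=cv2.resize(im[150:300,250:430,::-1],None,fx=2.2,fy=2.2)
c=np.zeros((420,s.shape[1],3),np.uint8);c[:s.shape[0]]=s
cv2.imwrite("pics/m2.png",np.hstack([cv2.resize(w,(400,300)),c[:300]]))
E
```

```text
5.75 [0.616  0.1691 0.2321] [[0.992, 0.077, 0.102], [-0.125, 0.41, 0.904], [0.028, -0.909, 0.416]] [ 0.7  1.  -0.9] -0.0 [ 0.28  0.34  0.29 -0.39 -1.34 -1.91]
[([355.5, 222.0], 0.65)]
```

View pics/m2.png

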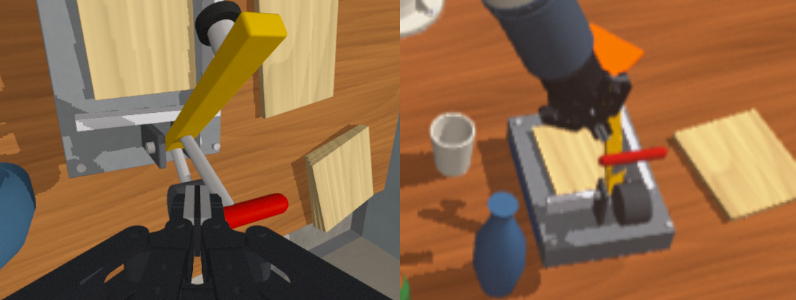

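The arm is up with its weight swung back, and the bar (m2 at 255,210) lies just beyond the finger. I let a moment pass to see whether it runs on.

Call:
servo_tool --pt "0.004 0 0 0 0 0" --pt "0 0 0 0 0 0" --pt "0 0 0 0 0 0"

```text
time: 6.28
position: [0.6191, 0.169, 0.2311]
tool_rot: [-1.142, 0.048, -0.126]
force: [-0.6, -0.1, 1.0]
opening: -0.0001
```

```bash
python3 look.py w3;python3 - <<'E'
from h import *
im=imaging.read_camera("scene")
w=cv2.imread("pics/w3.png");s=cv2.resize(im[150:300,250:430,::-1],None,fx=2.2,fy=2.2)
cv2.imwrite("pics/m3.png",np.hstack([cv2.resize(w,(400,300)),s[:300]]))
E
```

```text
6.275 [0.6191 0.169  0.2311] [[0.992, 0.076, 0.103], [-0.125, 0.409, 0.904], [0.026, -0.909, 0.415]] [-0.6 -0.1  1. ] -0.0 [ 0.28  0.35  0.3  -0.39 -1.34 -1.91]
```

View pics/m3.png

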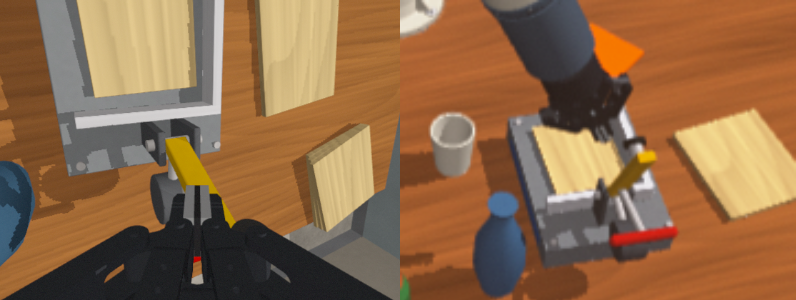

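The arm has swung fully open: beam up and leaning back, bar down behind the tower. Now I back away up and move over to the lid.

Call:
servo_tool --pt "-0.01 0 0.055 0 0 0" --pt "-0.02 0 0.05 0 0 0" --pt "-0.01 -0.05 0 -0.141 0.026 0" --pt "-0.01 -0.055 0 -0.141 0.026 0" --pt "-0.01 -0.055 0 -0.14 0.026 0" --pt "0 -0.055 -0.02 0 0 0.172" --pt "0 -0.055 -0.02 0 0 0.172" --pt "0 -0.055 -0.02 0 0 0.172" --pt "0 -0.055 -0.02 0 0 0.172" --pt "0 0 0 0 0 0" --pt "0 0 0 0 0 0" --jaw 0

```text
time: 7.75
position: [0.5547, -0.2182, 0.2592]
tool_rot: [-1.532, -0.46, 0.451]
force: [0.1, 0.6, -1.1]
opening: 0.0855
```

```bash
python3 look.py w4
python3 - <<'E'
from h import *
KE=wk("w4")
for d in trace("wrist","lid_board"): print(d["p"],d["bbox"],rect(d["mask"],.009,KE))
im=cv2.imread("pics/w4.png"); g=cv2.cvtColor(im,cv2.COLOR_BGR2HSV)
print([(np.round(d["pixel"]),d["p"]) for d in mark_of("wrist","lid_board")])
print("pred",proj([[.559,-.221,.037]],KE))
E
```

```text
7.75 [ 0.5547 -0.2182  0.2592] [[0.836, 0.008, -0.549], [0.549, -0.007, 0.836], [0.002, -1.0, -0.01]] [ 0.1  0.6 -1.1] 0.085 [-0.11  0.34  0.29  0.01 -1.51 -0.88]
0.91 [219.9, 93.8, 116.2, 130.9] (array([ 558.1, -222. ]), array([141.6, 120.9]), 31.7)
0.84 [0.0, 1.0, 137.8, 145.3] (array([ 595.3, -466.8]), array([132.4, 125. ]), 62.7)
[(array([54., 59.]), 0.71), (array([275., 163.]), 0.6)]
pred [[273.91859923 169.5785401 ]]
```

View pics/w4.png

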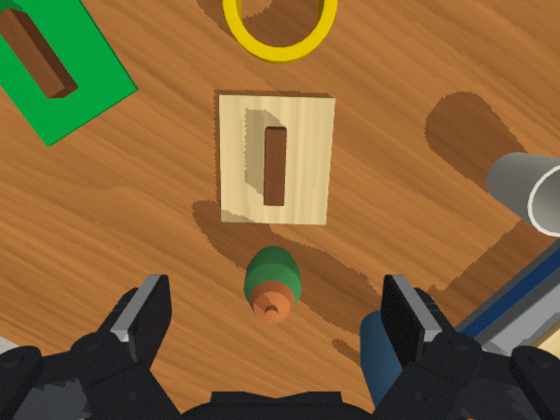

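The lid is at (276,160) with its batten upright in the picture from (276,127) to (275,205); the jar (273,285) and the tape roll (280,20) are clear of it. Descending.

Call:
servo_tool --pt "0.0013 -0.003 -0.05 0.009 0 -0.015" --pt "0 0 -0.055 0 0 0" --pt "0 0 -0.055 0 0 0" --pt "0 0 -0.04 0 0 0" --pt "0 0 -0.022 0 0 0" --pt "0 0 -0.015 0 0 0" --pt "0 0 0 0 0 0" --jaw 60

```text
time: 8.78
position: [0.5606, -0.2132, 0.0219]
tool_rot: [-1.53, -0.468, 0.436]
force: [0.4, -0.1, 0.4]
opening: 0.0655
```

Call:
servo_tool --pt "-0.0046 -0.0078 0 0 0 0" --pt "0 0 -0.009 0 0 0" --pt "0 0 0 0 0 0"

```text
time: 9.15
position: [0.5578, -0.2218, 0.0155]
tool_rot: [-1.532, -0.472, 0.432]
force: [0.2, 1.1, 0.4]
opening: 0.0655
```

```bash
python3 look.py w5
```

```text
9.15 [ 0.5578 -0.2218  0.0155] [[0.838, 0.027, -0.545], [0.545, -0.002, 0.838], [0.021, -1.0, -0.016]] [0.2 1.1 0.4] 0.066 [-0.12  0.49 -0.13 -0.   -0.93 -0.87]
```

Call:
servo_tool --pt "0 0 -0.004 0.002 0.027 0" --pt "0 0 0 0 0 0"

```text
time: 9.45
position: [0.5587, -0.2222, 0.0123]
tool_rot: [-1.523, -0.452, 0.452]
force: [0.2, -0.4, 0.2]
opening: 0.0652
```

Call:
servo_tool --pt "0 0 0 0 0 0" --pt "0 0 0 0 0 0" --pt "0 0 0 0 0 0" --pt "0 0 0 0 0 0" --pt "0 0 0 0 0 0" --pt "0 0 0 0 0 0" --jaw 255 --grip_force 45

```text
time: 10.2
position: [0.559, -0.222, 0.0125]
tool_rot: [-1.524, -0.452, 0.452]
force: [0.7, 1.1, 0.3]
opening: 0.0214
```

Call:
servo_tool --pt "0 0 0.03 0 0 0" --pt "0 0 0.05 0 0 0" --pt "0 0 0.06 0 0 0" --pt "0 0 0 0 0 0"

```text
time: 10.7
position: [0.5563, -0.2215, 0.1541]
tool_rot: [-1.521, -0.447, 0.455]
force: [0.6, -0.4, -2.3]
opening: 0.0213
```

```bash
python3 look.py w6
```

```text
10.7 [ 0.5563 -0.2215  0.1541] [[0.839, -0.005, -0.545], [0.545, 0.001, 0.839], [-0.004, -1.0, 0.004]] [ 0.6 -0.4 -2.3] 0.021 [-0.12  0.39  0.1  -0.   -1.29 -0.88]
```

View pics/w6.png

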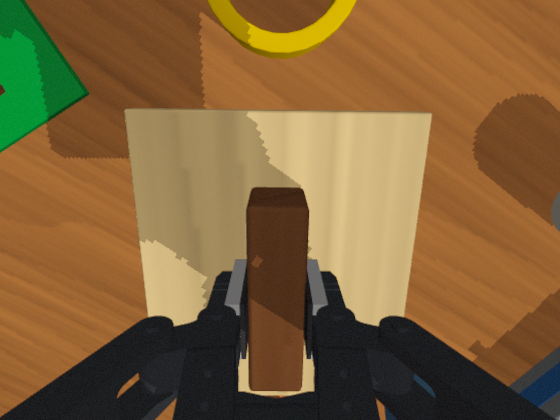

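The lid is held level by its batten; its near edge runs from (127,109) to (430,113).

Run:
```python
from h import *
KE=wk("w6");z=np.load("pics/w6.npz");M=R.from_rotvec(z["r"]).as_matrix()
P=onz([[127,109],[430,113]],z["p"][2]-.0035,KE); print(((P-z["p"])@M*1000).round(1))
```

```text
[[-70.8   3.6 -58. ]
 [-69.3   4.   59.8]]
```

Call:
servo_tool --pt "0 0 0.058 0 0 0" --pt "-0.01 0 0.058 0 0 0" --pt "-0.015 0.02 0.045 0 0 0" --pt "-0.015 0.05 0 0 0 0" --pt "-0.005 0.055 0 0 0 -0.105" --pt "0 0.055 0 0 0 -0.105" --pt "0 0.055 0 0 0 -0.105" --pt "0 0.055 0 0 0 -0.105" --pt "0 0.055 0 0 0 -0.105" --pt "0 0.05 0 0 0 -0.105" --pt "0 0.02 0 0 0 0" --pt "0 0 0 0 0 0" --pt "0 0 0 0 0 0"

```text
time: 12.38
position: [0.4961, 0.2087, 0.2891]
tool_rot: [-1.549, 0.097, -0.026]
force: [-0.1, -0.5, -2.4]
opening: 0.021
```

```bash
python3 look.py w7
```

```text
12.375 [0.4961 0.2087 0.2891] [[0.996, -0.045, 0.079], [-0.078, 0.023, 0.997], [-0.046, -0.999, 0.019]] [-0.1 -0.5 -2.4] 0.021 [ 0.66  0.25  0.26 -0.05 -1.6  -2.31]
```

Call:
servo_tool --pt "0.0155 -0.0137 -0.01 -0.023 -0.045 0.02" --pt "0 0 -0.04 0 0 0" --pt "0 0 -0.04 0 0 0" --pt "0 0 -0.04 0 0 0" --pt "0 0 -0.03 0 0 0" --pt "0 0 -0.02 0 0 0" --pt "0 0 0 0 0 0"

```text
time: 13.3
position: [0.5119, 0.186, 0.1042]
tool_rot: [-1.571, 0.051, -0.055]
force: [-0.1, -0.2, -1.4]
opening: 0.0213
```

```bash
python3 look.py w8
```

```text
13.3 [0.5119 0.186  0.1042] [[0.998, 0.002, 0.068], [-0.068, -0.001, 0.998], [0.002, -1.0, -0.001]] [-0.1 -0.2 -1.4] 0.021 [ 0.64  0.32 -0.14  0.   -1.11 -2.28]
```

View pics/w8.png

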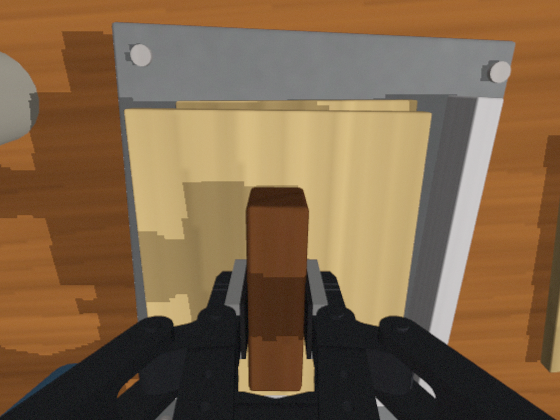

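The lid (top edge 127-430, row 111) is over the base board, whose near edge shows at row 101 from x=177 to about 415.

Run:
```python
from h import *
KE=wk("w8");o=np.array([.530,.208]);r=R.from_euler("z",-.109).as_matrix()[:2,:2]
print("base near corners jig",((onz([[177,101],[415,101]],.059,KE)[:,:2]-o)@r*1000).round(1))
print("jig base corners",((onz([[115,24],[513,42]],.05,KE)[:,:2]-o)@r*1000).round(1))
print("lid",((onz([[127,109],[430,113]],.1007,KE)[:,:2]-o)@r*1000).round(1), (np.array([.5119,.186])-o)@r)
```

```text
base near corners jig [[-85.5 -75.6]
 [-90.4  41.9]]
jig base corners [[-120.  -106.6]
 [-120.1   88.9]]
lid [[-83.9 -84.3]
 [-87.3  33.2]] [-0.01559933 -0.02383843]
```

Call:
servo_tool --pt "-0.0014 0.0097 0 0 0 0.012" --pt "0 0 -0.015 0 0 0" --pt "0 0 -0.01 0 0 0" --pt "0 0 -0.004 0 0 0" --pt "0 0 0 0 0 0"

```text
time: 13.98
position: [0.5127, 0.1973, 0.0772]
tool_rot: [-1.568, 0.036, -0.05]
force: [0.1, 0.6, -1.2]
opening: 0.0212
```

Call:
servo_tool --pt "-0.001 -0.002 -0.002 0 0 0" --pt "0 0 -0.0015 0 0 0" --pt "0 0 -0.0015 0 0 0" --pt "0 0 0 0 0 0"

```text
time: 14.48
position: [0.5121, 0.1952, 0.0725]
tool_rot: [-1.567, 0.035, -0.05]
force: [-0.1, -0.4, -1.8]
opening: 0.021
```

Call:
servo_tool --pt "0 0 -0.001 0 0 0" --pt "0 0 0 0 0 0"

```text
time: 14.72
position: [0.5123, 0.1953, 0.072]
tool_rot: [-1.567, 0.035, -0.051]
force: [-0.4, 0.2, -1.0]
opening: 0.021
```

Call:
servo_tool --pt "0 0 -0.0015 0 0 0" --pt "0 0 0 0 0 0"

```text
time: 14.98
position: [0.5124, 0.1954, 0.0717]
tool_rot: [-1.567, 0.034, -0.051]
force: [-1.4, 0.3, 1.1]
opening: 0.0213
```

Call:
servo_tool --pt "0 0 -0.001 0 0 0" --pt "0 0 0 0 0 0"

```text
time: 15.22
position: [0.5125, 0.1954, 0.0716]
tool_rot: [-1.567, 0.033, -0.052]
force: [-1.9, 0.0, 1.7]
opening: 0.0211
```

Call:
servo_tool --pt "0 0 0 0 0 0" --pt "0 0 0 0 0 0" --pt "0 0 0 0 0 0" --jaw 130

```text
time: 15.6
position: [0.513, 0.1957, 0.0712]
tool_rot: [-1.566, 0.033, -0.052]
force: [-0.2, -0.1, 0.1]
opening: 0.0417
```

Call:
servo_tool --pt "0 0 0.02 0 0 0" --pt "0 0 0.03 0 0 0" --pt "-0.03 0.004 0.03 0 0 0" --pt "-0.05 0.006 0 0 0 -0.05" --pt "-0.03 0 0 0 0 0" --pt "0 0 0 0 0 0" --pt "0 0 0 0 0 0" --jaw 0

```text
time: 16.48
position: [0.4009, 0.206, 0.1527]
tool_rot: [-1.564, 0.073, -0.093]
force: [0.3, -0.5, -0.4]
opening: 0.0855
```

```bash
python3 look.py w9
```

```text
16.475 [0.4009 0.206  0.1527] [[0.994, 0.013, 0.106], [-0.106, 0.004, 0.994], [0.013, -1.0, 0.006]] [ 0.3 -0.5 -0.4] 0.086 [ 0.83  0.09 -0.3   0.01 -1.17 -2.51]
```

View pics/w9.png

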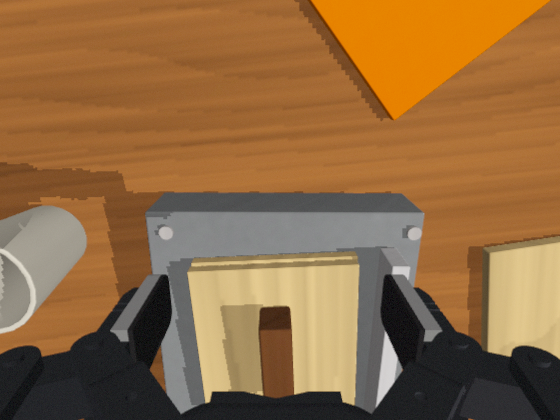

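The lid lies on the base board with edges nearly together (near edges at rows 257-268, columns 190-358). Next I lower the half-open fingers in front of the -x edge and push.

Call:
servo_tool --pt "0.012 0 0 -0.004 0.013 0" --pt "0.001 0 -0.03 0 0 0" --pt "0 0 -0.03 0 0 0" --pt "0 0 -0.025 0 0 0" --pt "0 0 -0.008 0 0 0" --pt "0 0 0 0 0 0" --jaw 80

```text
time: 17.27
position: [0.4192, 0.2058, 0.0563]
tool_rot: [-1.57, 0.086, -0.087]
force: [-1.0, 0.3, 1.4]
opening: 0.0586
```

Call:
servo_tool --pt "-0.005 0 -0.003 0 0 0" --pt "0 0 -0.002 0 0 0" --pt "0 0 0 0 0 0"

```text
time: 17.65
position: [0.4153, 0.2068, 0.0531]
tool_rot: [-1.567, 0.084, -0.09]
force: [0.0, -0.3, 0.5]
opening: 0.0588
```

Call:
servo_tool --pt "0 0 -0.003 0 0 0" --pt "0 0 0 0 0 0"

```text
time: 17.9
position: [0.4155, 0.2071, 0.0504]
tool_rot: [-1.566, 0.083, -0.09]
force: [0.2, -0.8, 0.0]
opening: 0.0587
```

Call:
servo_tool --pt "0 0 -0.003 0 0 0" --pt "0 0 0 0 0 0"

```text
time: 18.15
position: [0.4155, 0.2072, 0.0473]
tool_rot: [-1.566, 0.083, -0.09]
force: [-0.0, -0.1, 0.5]
opening: 0.0586
```

Call:
servo_tool --pt "0 0 -0.002 0 0 0" --pt "0 0 0 0 0 0"

```text
time: 18.4
position: [0.4157, 0.2073, 0.0454]
tool_rot: [-1.566, 0.083, -0.09]
force: [-1.4, -0.4, 2.5]
opening: 0.0588
```

Call:
servo_tool --pt "0 0 0.0018 0 0 0" --pt "0.005 -0.0005 0 0 0 0" --pt "0.004 -0.0004 0 0 0 0" --pt "0.004 -0.0004 0 0 0 0" --pt "0.004 -0.0004 0 0 0 0" --pt "0.004 -0.0004 0 0 0 0" --pt "0 0 0 0 0 0"

```text
time: 19.27
position: [0.4376, 0.2052, 0.0469]
tool_rot: [-1.566, 0.084, -0.089]
force: [-1.3, 0.5, 0.1]
opening: 0.0583
```

Call:
servo_tool --pt "0.003 -0.0003 0 0 0 0" --pt "0.003 -0.0003 0 0 0 0" --pt "0.002 -0.0002 0 0 0 0" --pt "0 0 0 0 0 0"

```text
time: 19.77
position: [0.4449, 0.2039, 0.0468]
tool_rot: [-1.567, 0.086, -0.088]
force: [-3.0, -0.0, 3.0]
opening: 0.0585
```

Call:
servo_tool --pt "0.002 -0.0002 0 0 0 0" --pt "0.001 0 0 0 0 0" --pt "0 0 0 0 0 0"

```text
time: 20.15
position: [0.4462, 0.2036, 0.0468]
tool_rot: [-1.567, 0.089, -0.086]
force: [-2.2, 0.9, 2.0]
opening: 0.058
```

Call:
servo_tool --pt "0.003 -0.0003 0.0003 0 0 0" --pt "0.002 -0.0002 0 0 0 0" --pt "0 0 0 0 0 0"

```text
time: 20.52
position: [0.4461, 0.2036, 0.0468]
tool_rot: [-1.567, 0.097, -0.079]
force: [0.3, 0.2, -0.0]
opening: 0.0588
```

Call:
servo_tool --pt "0.003 -0.0003 0 0 0 0" --pt "0 0 0 0 0 0"

```text
time: 20.78
position: [0.446, 0.2036, 0.0468]
tool_rot: [-1.566, 0.101, -0.075]
force: [-1.1, 0.7, -0.1]
opening: 0.0585
```

```bash
python3 look.py w10; python3 -c "
from h import *
o=robot.get_obs();print(o['torque'],o['joint_efforts'])"
```

```text
20.775 [0.446  0.2036 0.0468] [[0.994, -0.017, 0.112], [-0.112, 0.004, 0.994], [-0.017, -1.0, 0.002]] [-1.1  0.7 -0.1] 0.059 [ 0.74  0.29 -0.34 -0.02 -0.95 -2.41]
[0.76452597 1.9581819  0.1270182 ] [ -2.09397778 -34.92928147  20.04867375   5.53158358   0.89700596
  -0.11124473]
```

View pics/w10.png

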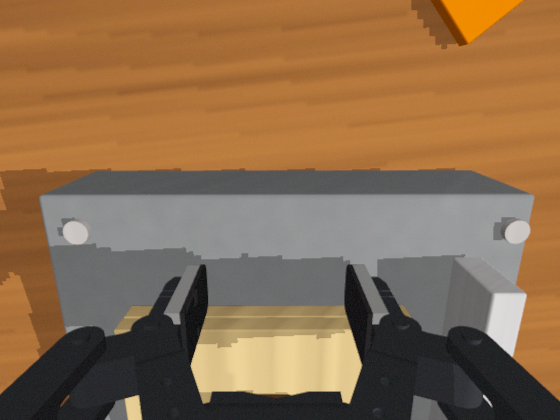

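Run:
```python
from h import *
KE=wk("w10");o=np.array([.530,.208]);r=R.from_euler("z",-.109).as_matrix()[:2,:2]
f=lambda p,z:((onz(p,z,KE)[:,:2]-o)@r*1000).round(1)
print("base corners",f([[42,196],[530,194]],.05))
im=cv2.imread("pics/w10.png").astype(int)
for c in(150,160,225,300,335,400): print(c,[(y,*im[y,c]) for y in range(296,336,3)])
print(f([[225,306],[335,306]],.059),f([[225,317],[335,317]],.068))
```

```text
base corners [[-120.7 -106.7]
 [-120.9   88.4]]
150 [(296, np.int64(111), np.int64(110), np.int64(108)), (299, np.int64(110), np.int64(110), np.int64(108)), (302, np.int64(110), np.int64(108), np.int64(110)), (305, np.int64(100), np.int64(100), np.int64(102)), (308, np.int64(86), np.int64(126), np.int64(148)), (311, np.int64(56), np.int64(72), np.int64(86)), (314, np.int64(39), np.int64(37), np.int64(37)), (317, np.int64(34), np.int64(33), np.int64(34)), (320, np.int64(32), np.int64(30), np.int64(30)), (323, np.int64(43), np.int64(41), np.int64(39)), (326, np.int64(43), np.int64(38), np.int64(39)), (329, np.int64(43), np.int64(38), np.int64(36)), (332, np.int64(38), np.int64(36), np.int64(31)), (335, np.int64(41), np.int64(39), np.int64(37))]
160 [(296, np.int64(50), np.int64(46), np.int64(45)), (299, np.int64(37), np.int64(35), np.int64(33)), (302, np.int64(35), np.int64(37), np.int64(30)), (305, np.int64(42), np.int64(38), np.int64(37)), (308, np.int64(39), np.int64(38), np.int64(32)), (311, np.int64(39), np.int64(37), np.int64(37)), (314, np.int64(35), np.int64(33), np.int64(31)),
[... 2583 characters left out ...]
p.int64(109), np.int64(109), np.int64(107)), (302, np.int64(110), np.int64(109), np.int64(108)), (305, np.int64(95), np.int64(116), np.int64(130)), (308, np.int64(65), np.int64(87), np.int64(102)), (311, np.int64(39), np.int64(37), np.int64(37)), (314, np.int64(36), np.int64(33), np.int64(29)), (317, np.int64(35), np.int64(32), np.int64(31)), (320, np.int64(41), np.int64(38), np.int64(37)), (323, np.int64(37), np.int64(33), np.int64(33)), (326, np.int64(53), np.int64(49), np.int64(46)), (329, np.int64(43), np.int64(40), np.int64(37)), (332, np.int64(39), np.int64(37), np.int64(36)), (335, np.int64(38), np.int64(38), np.int64(34))]
[[-75.8 -34.3]
 [-75.7  11. ]] [[-76.7 -33.1]
 [-76.5   9.6]]
```

```bash
cat >> h.py <<'E'
O=np.array([.530,.208]);RJ=R.from_euler("z",-.109).as_matrix()[:2,:2]
def jig(p,z,KE): return ((onz(p,z,KE)[:,:2]-O)@RJ*1000).round(1)
E
python3 - <<'E'
from h import *
KE=wk("w10")
print(jig([[225,306],[335,305]],.05,KE),jig([[225,317],[335,317]],.059,KE),jig([[225,328.5],[335,328.5]],.068,KE))
E
```

```text
[[-70.1 -35.8]
 [-70.4  12.7]] [[-70.6 -34.6]
 [-70.4  11.3]] [[-71.5 -33.4]
 [-71.3   9.8]]
```

The boards meet the back fence (near edge at about -70.4 mm in the jig). Now I turn a quarter and go to the -y side.

Call:
servo_tool --pt "-0.02 0.002 0 0 0 0" --pt "0 0 0.045 -0.004 -0.017 0" --pt "0 0 0.05 0 0 0" --pt "0.01 -0.01 0.01 0 0 0.174" --pt "0.01 -0.011 0 0 0 0.174" --pt "0.01 -0.011 0 0 0 0.174" --pt "0.01 -0.011 0 0 0 0.174" --pt "0.01 -0.011 0 0 0 0.174" --pt "0.01 -0.011 0 0 0 0.174" --pt "0.01 -0.011 0 0 0 0.174" --pt "0.01 -0.011 0 0 0 0.174" --pt "0.01 -0.01 0 0 0 0.174" --pt "0 0 0 0 0 0"

```text
time: 22.45
position: [0.5309, 0.1019, 0.1559]
tool_rot: [-1.241, -1.176, 1.141]
force: [-0.7, 1.1, 0.4]
opening: 0.0588
```

```bash
cat >> look.py <<'E'
j=(o["position"][:2]-O)@RJ; print("jig TCP",j.round(4),"yaw err",round(float(np.arctan2(M[1,0],M[0,0])+.109),3),"untilt",(-M[1,1]).round(3),M[0,1].round(3))
E
python3 look.py w11
```

```text
22.45 [0.5309 0.1019 0.1559] [[0.068, 0.016, -0.998], [0.998, 0.014, 0.068], [0.015, -1.0, -0.015]] [-0.7  1.1  0.4] 0.059 [ 0.48  0.26 -0.08 -0.01 -1.21 -0.54]
jig TCP [ 0.0124 -0.1054] yaw err 1.612 untilt -0.014 0.016
```

Call:
servo_tool --pt "-0.0116 0.003 0 -0.014 0.016 -0.041" --pt "0 0 -0.03 0 0 0" --pt "0 0 -0.03 0 0 0" --pt "0 0 -0.025 0 0 0" --pt "0 0 -0.01 0 0 0" --pt "0 0 0 0 0 0"

```text
time: 23.25
position: [0.5197, 0.1068, 0.06]
tool_rot: [-1.271, -1.119, 1.113]
force: [-0.9, -0.2, 0.4]
opening: 0.0587
```

```bash
python3 look.py w12
```

```text
23.25 [0.5197 0.1068 0.06  ] [[0.127, 0.006, -0.992], [0.992, -0.001, 0.127], [-0.0, -1.0, -0.006]] [-0.9 -0.2  0.4] 0.059 [ 0.5   0.33 -0.25  0.   -0.99 -0.63]
jig TCP [ 0.0008 -0.1017] yaw err 1.553 untilt 0.001 0.006
```

Call:
servo_tool --pt "0 0 -0.008 0 0.006 0.017" --pt "0 0 -0.004 0 0 0" --pt "0 0 -0.001 0 0 0" --pt "0 0 0 0 0 0"

```text
time: 23.8
position: [0.5217, 0.1076, 0.049]
tool_rot: [-1.261, -1.132, 1.125]
force: [-0.9, 0.2, -1.1]
opening: 0.0585
```

Call:
servo_tool --pt "0.0005 0.005 0 0 0 0" --pt "0.0004 0.004 0 0 0 0" --pt "0.0004 0.004 0 0 0 0" --pt "0.0004 0.004 0 0 0 0" --pt "0.0004 0.004 0 0 0 0"

```text
time: 24.42
position: [0.5238, 0.1291, 0.0493]
tool_rot: [-1.262, -1.131, 1.126]
force: [-0.1, -1.8, 0.7]
opening: 0.0584
```

```bash
python3 look.py w13
```

```text
24.425 [0.5238 0.1291 0.0493] [[0.109, 0.004, -0.994], [0.994, -0.0, 0.109], [0.0, -1.0, -0.004]] [-0.1 -1.8  0.7] 0.058 [ 0.53  0.36 -0.24  0.   -0.97 -0.64]
jig TCP [ 0.0024 -0.0791] yaw err 1.571 untilt 0.0 0.004
```

Call:
servo_tool --pt "0.0003 0.003 -0.001 0 0 0" --pt "0.0003 0.003 0 0 0 0"

```text
time: 24.72
position: [0.5245, 0.1352, 0.0486]
tool_rot: [-1.262, -1.131, 1.127]
force: [0.4, -1.8, 0.2]
opening: 0.0586
```

Call:
servo_tool --pt "0.0002 0.002 0 0 0 0" --pt "0.0002 0.002 0 0 0 0"

```text
time: 24.98
position: [0.5245, 0.1379, 0.0485]
tool_rot: [-1.264, -1.129, 1.13]
force: [0.8, -12.0, 4.2]
opening: 0.0586
```

Call:
servo_tool --pt "0.0002 0.002 0 0 0 0" --pt "0.0002 0.002 0 0 0 0"

```text
time: 25.22
position: [0.5244, 0.1378, 0.0487]
tool_rot: [-1.268, -1.123, 1.135]
force: [0.2, -10.1, 2.8]
opening: 0.0586
```

```bash
python3 look.py w14
```

```text
25.225 [0.5244 0.1378 0.0487] [[0.11, 0.001, -0.994], [0.994, -0.011, 0.11], [-0.011, -1.0, -0.002]] [  0.2 -10.1   2.8] 0.059 [ 0.55  0.37 -0.23  0.01 -0.98 -0.67]
jig TCP [ 0.0021 -0.0704] yaw err 1.57 untilt 0.011 0.001
```

Call:
servo_tool --pt "-0.002 -0.02 0 0 0 0" --pt "0 0 0.045 0.011 0.001 0" --pt "0 0 0.05 0 0 0" --pt "-0.012 0.011 0.01 0 0 -0.17" --pt "-0.012 0.011 0 0 0 -0.17" --pt "-0.012 0.011 0 0 0 -0.17" --pt "-0.012 0.011 0 0 0 -0.17" --pt "-0.012 0.011 0 0 0 -0.17" --pt "-0.012 0.011 0 0 0 -0.17" --pt "-0.012 0.011 0 0 0 -0.17" --pt "-0.012 0.011 0 0 0 -0.17" --pt "-0.012 0.011 0 0 0 -0.17" --pt "0 0 0 0 0 0"

```text
time: 26.9
position: [0.4092, 0.2181, 0.1551]
tool_rot: [-1.555, 0.085, -0.107]
force: [-0.1, 0.0, 0.3]
opening: 0.0587
```

```bash
python3 look.py w15
```

```text
26.9 [0.4092 0.2181 0.1551] [[0.992, 0.015, 0.122], [-0.122, 0.013, 0.992], [0.013, -1.0, 0.015]] [-0.1  0.   0.3] 0.059 [ 0.83  0.11 -0.27  0.   -1.17 -2.52]
jig TCP [-0.1212 -0.0031] yaw err -0.014 untilt -0.013 0.015
```

Call:
servo_tool --pt "0.005 0 0 -0.013 0.015 0.014" --pt "0 0 -0.03 0 0 0" --pt "0 0 -0.03 0 0 0" --pt "0 0 -0.025 0 0 0" --pt "0 0 -0.012 0 0 0" --pt "0 0 -0.005 0 0 0" --pt "0 0 0 0 0 0"

```text
time: 27.82
position: [0.42, 0.217, 0.0511]
tool_rot: [-1.569, 0.076, -0.075]
force: [0.8, -0.7, 1.2]
opening: 0.0586
```

```bash
python3 look.py w16
```

```text
27.825 [0.42   0.217  0.0511] [[0.995, -0.0, 0.096], [-0.096, 0.001, 0.995], [-0.0, -1.0, 0.001]] [ 0.8 -0.7  1.2] 0.059 [ 0.81  0.24 -0.4  -0.   -0.93 -2.48]
jig TCP [-0.1103 -0.0031] yaw err 0.013 untilt -0.001 -0.0
```

Call:
servo_tool --pt "0 0 -0.003 0 0 -0.013" --pt "0.005 -0.0005 0 0 0 0" --pt "0.005 -0.0005 0 0 0 0" --pt "0.005 -0.0005 0 0 0 0" --pt "0.003 -0.0003 0 0 0 0" --pt "0.002 -0.0002 0 0 0 0"

```text
time: 28.62
position: [0.4427, 0.216, 0.0501]
tool_rot: [-1.565, 0.083, -0.088]
force: [-0.1, 0.9, -0.8]
opening: 0.0585
```

Call:
servo_tool --pt "0.002 -0.0002 0 0 0 0" --pt "0.002 -0.0002 0 0 0 0"

```text
time: 28.88
position: [0.4469, 0.2155, 0.0501]
tool_rot: [-1.565, 0.083, -0.088]
force: [-0.2, 0.3, -0.3]
opening: 0.0585
```

Call:
servo_tool --pt "0.002 -0.0002 0 0 0 0" --pt "0.002 -0.0002 0 0 0 0"

```text
time: 29.12
position: [0.4477, 0.2151, 0.0499]
tool_rot: [-1.566, 0.089, -0.084]
force: [-14.4, 4.3, 11.3]
opening: 0.0587
```

```bash
python3 look.py w17
```

```text
29.125 [0.4477 0.2151 0.0499] [[0.994, -0.003, 0.11], [-0.11, 0.003, 0.994], [-0.003, -1.0, 0.003]] [-14.4   4.3  11.3] 0.059 [ 0.76  0.29 -0.34 -0.01 -0.94 -2.44]
jig TCP [-0.0826 -0.0019] yaw err -0.001 untilt -0.003 -0.003
```

Call:
servo_tool --pt "-0.02 0.002 0 0 0 0" --pt "0 0 0.05 0 0 0" --pt "0 0 0.055 0 0 0" --pt "0.01 0 0.055 0 0 0" --pt "0.01 0 0.055 0 0 0" --pt "0.01 0 0.04 0 0 0" --pt "0 0 0 0 0 0" --pt "0 0 0 0 0 0" --jaw 0

```text
time: 30.18
position: [0.4559, 0.2149, 0.3125]
tool_rot: [-1.567, 0.088, -0.083]
force: [0.0, -0.4, -0.8]
opening: 0.0855
```

```bash
python3 look.py w18
python3 - <<'E'
from h import *
KE=wk("w18")
w=cv2.imread("pics/w18.png")
L=[(-.12,-.11,.05),(-.12,.09,.05),(-.07,-.06,.068),(-.07,.06,.068),(.07,-.06,.068),(.07,.06,.068),(.07,.06,.08)]
P=proj([[*(RJ@np.array(p[:2])+O),p[2]] for p in L],KE); print(P.round(1).tolist())
x0,y0=P[:,0].min()-15,P[:,1].min()-12; x0,y0=int(max(x0,0)),int(max(y0,0))
c=w[y0:int(P[:,1].max()+35),x0:int(P[:,0].max()+15)]; f=min(430/c.shape[1],590/c.shape[0]);print(x0,y0,f)
a=cv2.resize(c,None,fx=f,fy=f,interpolation=cv2.INTER_CUBIC)
s=imaging.read_camera("scene");b=cv2.resize(s[185:285,290:400,::-1],(360,327),interpolation=cv2.INTER_CUBIC)
H=max(a.shape[0],327);m=np.zeros((H,a.shape[1]+360,3),np.uint8);m[:a.shape[0],:a.shape[1]]=a;m[:327,a.shape[1]:]=b
cv2.imwrite("pics/fin.png",m);print(m.shape)
E
```

```text
30.175 [0.4559 0.2149 0.3125] [[0.994, -0.003, 0.109], [-0.109, 0.002, 0.994], [-0.003, -1.0, 0.002]] [ 0.  -0.4 -0.8] 0.086 [ 0.75  0.15  0.18 -0.   -1.6  -2.43]
jig TCP [-0.0744 -0.0012] yaw err 0.0 untilt -0.002 -0.003
[[174.8, 119.2], [359.7, 119.3], [220.8, 168.1], [332.2, 168.2], [226.2, 283.3], [326.5, 283.3], [327.9, 288.5]]
159 107 2.0
(432, 790, 3)
```

View pics/fin.png

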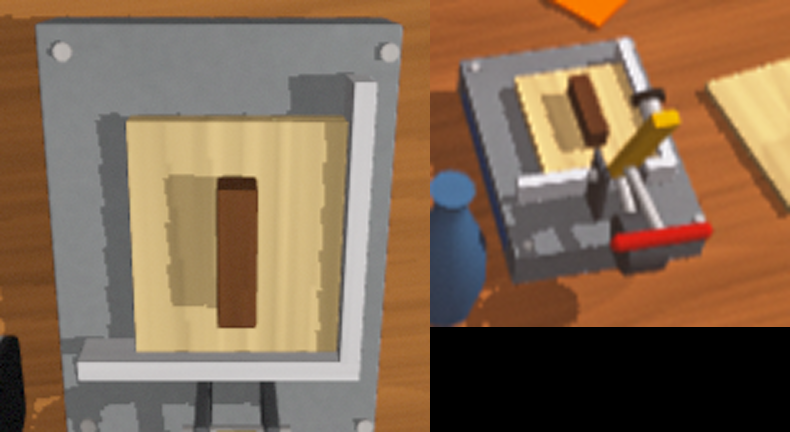

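The final picture shows the lid on the base board in the fence corner (near edge row 118, right edge along the side fence, far edge at the back fence), batten up and arm open. One numeric check of the gaps follows.

Run:
```python
from h import *
KE=wk("w18");im=cv2.imread("pics/w18.png");g=im.astype(float);yel=g[:,:,2]-g[:,:,0]
def edge(a,lo,hi,rising):
    d=np.diff(a[lo:hi]); d=d if rising else -d; i=np.argmax(d); 
    w=np.clip(d[max(i-1,0):i+2],0,None); return lo+(w*np.arange(max(i-1,0),max(i-1,0)+len(w))).sum()/w.sum()+.5
rows=range(180,275,8); cols=range(238,322,8)
Ls=[(edge(yel[r],210,240,True),r) for r in rows]; Rs=[(edge(yel[r],318,345,False),r) for r in rows]
N=[(c,edge(yel[:,c],155,175,True)) for c in cols]; F=[(c,edge(yel[:,c],272,295,False)) for c in cols]
lum=g.sum(2); Fs=[(edge(lum[r],326,347,True),r) for r in rows]
def ln(p,z,ax):
    q=jig(np.array(p),z,KE); k=np.polyfit(q[:,1-ax],q[:,ax],1); return k.round(3),(np.std(np.polyval(k,q[:,1-ax])-q[:,ax])).round(2)
print("left y",ln(Ls,.068,1));print("right y",ln(Rs,.068,1));print("near x (base bottom)",ln(N,.05,0));print("far x",ln(F,.068,0));print("fence top inner y",ln(Fs,.08,1))
for r in(190,230,265): print(r,[tuple(int(v) for v in im[r,c]) for c in range(325,345)])
print([tuple(int(v) for v in im[r,300]) for r in range(276,296)])
```

```text
left y (array([-1.0000e-03, -5.9415e+01]), np.float64(0.09))
right y (array([-2.0000e-03,  6.0523e+01]), np.float64(0.12))
near x (base bottom) (array([ -0.   , -70.527]), np.float64(0.04))
far x (array([-2.0000e-03,  6.9004e+01]), np.float64(0.08))
fence top inner y (array([-3.0000e-03,  6.0859e+01]), np.float64(0.09))
190 [(88, 134, 158), (89, 133, 156), (88, 132, 156), (88, 132, 154), (89, 133, 157), (87, 133, 158), (87, 121, 141), (90, 99, 107), (85, 86, 88), (171, 170, 174), (201, 201, 203), (204, 203, 206), (203, 203, 204), (202, 202, 205), (202, 202, 205), (203, 204, 206), (203, 203, 205), (203, 203, 207), (203, 202, 205), (207, 207, 209)]
230 [(87, 134, 156), (90, 133, 156), (90, 134, 157), (92, 137, 160), (86, 122, 142), (87, 98, 104), (89, 88, 90), (180, 179, 183), (201, 201, 203), (202, 202, 204), (202, 202, 204), (204, 203, 206), (204, 204, 206), (204, 204, 206), (205, 206, 207), (204, 204, 206), (203, 204, 206), (170, 170, 171), (140, 140, 140), (135, 133, 133)]
265 [(87, 132, 155), (91, 133, 158), (94, 141, 165), (91, 110, 122), (85, 84, 83), (171, 170, 173), (197, 196, 199), (200, 200, 202), (200, 200, 202), (202, 203, 205), (203, 204, 206), (203, 203, 206), (203, 203, 205), (202, 202, 205), (202, 203, 205), (158, 158, 159), (129, 131, 127), (134, 133, 132), (131, 131, 130), (132, 132, 130)]
[(132, 188, 214), (131, 187, 213), (134, 190, 215), (133, 189, 214), (131, 189, 215), (131, 189, 214), (125, 170, 194), (130, 142, 151), (128, 129, 131), (128, 128, 131), (130, 129, 130), (127, 128, 130), (192, 193, 195), (204, 203, 206), (203, 203, 205), (202, 203, 205), (202, 202, 204), (201, 202, 204), (201, 202, 204), (204, 205, 207)]
```

```bash
python3 -c "
from h import *
for c in ['top']:
    imaging.read_camera(c);T=cam(c)
    for n in ['vase','jar','cup','tape_roll']: print(n,[onz(d['pixel'],0,T)[0][:2].round(3) for d in mark_of(c,n)[:1]])
print(robot.sign_off())"
```

```text
vase [array([0.654, 0.012])]
jar [array([ 0.658, -0.138])]
cup [array([0.434, 0.014])]
tape_roll [array([ 0.437, -0.301])]
the job is handed in; nothing more can be done
None
```

The job is done and handed in at about 30 s. I swung the hold-down arm open by its red bar and it stays against its stop. I then set the plywood lid, batten up, on the base board, pushed both boards against the two fences, and moved the gripper clear.

- **Boards:** the last wrist picture shows them square to within about 0.003 rad. The gaps are about 0.3 mm at the side fence and under about 0.5 mm at the back fence, which is near the limit of what I can measure. Each fence push ended with 10–15 N of firm contact.
- **Arm:** the final picture shows it open, with nothing touching it.
- **Vase, jar, cup and tape roll:** I touched none of them. The network's last readings for them differ from the first by up to about 14 mm, which is within its scatter: its first readings from two cameras already differed by up to about 20 mm.
- **Hiccup:** in the first back-fence push the force reading fell to about zero while the tool stood still and tilted slightly. I measured the boards in the picture and repeated the push; the second ended in firm contact.

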